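Program the data modules in the dock and tray them

TASK

Slide every data module waiting on the bench down into a well of the programming dock until it is fully home. With all of them in, press the three keys on the panel one at a time, fully down, from the largest to the smallest; then lift the modules out again and stand them upright on the floor of the grey tray, leaving the other things on the bench where they are.

Things in the scene. Friction and masses are not known exactly. Their poses are not given: they have to be found in the camera images.
- module0: A data module: aluminium block with a dark steel foot and a black plate on top, 44 mm (its x) x 64 mm (its y) x 68 mm tall, 0.2 to 0.4 kg, bottom-heavy; the lowest 5 mm tapers to 40 x 60 mm as a lead-in. Origin at the centre of its underside, z up. All are alike, fit either way round and stand loose on the bench at first; two or three are present (an absent one is None).
- module1: A data module: aluminium block with a dark steel foot and a black plate on top, 44 mm (its x) x 64 mm (its y) x 68 mm tall, 0.2 to 0.4 kg, bottom-heavy; the lowest 5 mm tapers to 40 x 60 mm as a lead-in. Origin at the centre of its underside, z up. All are alike, fit either way round and stand loose on the bench at first; two or three are present (an absent one is None).
- module2: A data module: aluminium block with a dark steel foot and a black plate on top, 44 mm (its x) x 64 mm (its y) x 68 mm tall, 0.2 to 0.4 kg, bottom-heavy; the lowest 5 mm tapers to 40 x 60 mm as a lead-in. Origin at the centre of its underside, z up. All are alike, fit either way round and stand loose on the bench at first; two or three are present (an absent one is None).
- dock: The programming dock: a black block fixed to the bench, 88 mm (x) x 256 mm (y) x 45 mm tall, with three rectangular wells in a row along its y, open at the top. Origin at the centre of its underside.
- well0 (a point): Centre of the floor of one dock well, 38 mm below the dock's top and 7 mm above the bench. Axes as the dock's: the well is 46 mm (x) x 66 mm (y), 1 mm clearance all round a module. A fully seated module has its underside on this point, its y along the dock's y, and 30 mm of it stands proud. Wells are 78 mm apart along the dock's y; this one is at y = -78 mm of the dock.
- well1 (a point): Centre of the floor of one dock well, 38 mm below the dock's top and 7 mm above the bench. Axes as the dock's: the well is 46 mm (x) x 66 mm (y), 1 mm clearance all round a module. A fully seated module has its underside on this point, its y along the dock's y, and 30 mm of it stands proud. Wells are 78 mm apart along the dock's y; this one is at y = 0 mm of the dock.
- well2 (a point): Centre of the floor of one dock well, 38 mm below the dock's top and 7 mm above the bench. Axes as the dock's: the well is 46 mm (x) x 66 mm (y), 1 mm clearance all round a module. A fully seated module has its underside on this point, its y along the dock's y, and 30 mm of it stands proud. Wells are 78 mm apart along the dock's y; this one is at y = 78 mm of the dock.
- panel: The key panel: a low grey block with a black face fixed to the bench, 80 mm (x) x 200 mm (y) x 30 mm tall, with three round white push keys on top in one row, 64 mm apart, in any order. Origin at the centre of its underside.
- key_big (a joint): Travel of the largest key: 0 up, 0.006 m fully down. Spring key, about 1.2 N to start and 4 N fully down; it comes up again when let go. It counts as pressed beyond 0.004 m.
- key_big_top (a point): Centre of the top of the largest key, 42 mm across, 52 mm above the bench when up, 10 mm proud of its steel collar (collar 58 mm across).
- key_mid (a joint): Travel of the middle-sized key: 0 up, 0.006 m fully down. Spring key, about 1.2 N to start and 4 N fully down; it comes up again when let go. It counts as pressed beyond 0.004 m.
- key_mid_top (a point): Centre of the top of the middle-sized key, 30 mm across, 52 mm above the bench when up, 10 mm proud of its steel collar (collar 46 mm across).
- key_small (a joint): Travel of the smallest key: 0 up, 0.006 m fully down. Spring key, about 1.2 N to start and 4 N fully down; it comes up again when let go. It counts as pressed beyond 0.004 m.
- key_small_top (a point): Centre of the top of the smallest key, 20 mm across, 52 mm above the bench when up, 10 mm proud of its steel collar (collar 36 mm across).
- tray: The finished-goods tray: a grey open tray fixed to the bench, outside 126 mm (its x) x 280 mm (its y) x 35 mm tall, walls and floor 5 mm. Origin at the centre of its underside, so the inner floor is 5 mm above the bench; it holds three modules in a row along its y.
- remote: Bystander, not part of the job: a black hand control, 45 x 115 x 20 mm, lying flat. Origin at the centre of its underside.
- spool: Bystander, not part of the job: a steel solder spool, 60 mm across, 40 mm tall. Origin at the centre of its underside.
- board: Bystander, not part of the job: a bare green circuit board, 70 x 100 mm. Origin at the centre of its underside.
- tweezers: Bystander, not part of the job: steel tweezers, 130 mm long, lying flat. Origin at the centre of its underside.
- notes: Bystander, not part of the job: a white pad, 60 x 80 x 12 mm. Origin at the centre of its underside.
- driver: Bystander, not part of the job: a screwdriver, 150 mm long, lying flat. Origin at the centre of its underside.
- flux: Bystander, not part of the job: a small jar, 48 mm across, 70 mm tall. Origin at the centre of its underside.
There are look-alikes about, which are no part of the job. What is shaped like the module0 but yellow is not meant.

How it is judged:
On the way, in this order (a step that is already met when the one before it is completed fails the run):
1. every module present stands fully seated in a well of the dock (((horizontal distance between module0 and well0 below 0.006 m and z of module0 in the frame of well0 below 0.005 m and angle between module0's own z axis and vertical below 0.1 rad) or (horizontal distance between module0 and well1 below 0.006 m and z of module0 in the frame of well1 below 0.005 m and angle between module0's own z axis and vertical below 0.1 rad) or (horizontal distance between module0 and well2 below 0.006 m and z of module0 in the frame of well2 below 0.005 m and angle between module0's own z axis and vertical below 0.1 rad)) and ((horizontal distance between module1 and well0 below 0.006 m and z of module1 in the frame of well0 below 0.005 m and angle between module1's own z axis and vertical below 0.1 rad) or (horizontal distance between module1 and well1 below 0.006 m and z of module1 in the frame of well1 below 0.005 m and angle between module1's own z axis and vertical below 0.1 rad) or (horizontal distance between module1 and well2 below 0.006 m and z of module1 in the frame of well2 below 0.005 m and angle between module1's own z axis and vertical below 0.1 rad)) and ((horizontal distance between module2 and well0 below 0.006 m and z of module2 in the frame of well0 below 0.005 m and angle between module2's own z axis and vertical below 0.1 rad) or (horizontal distance between module2 and well1 below 0.006 m and z of module2 in the frame of well1 below 0.005 m and angle between module2's own z axis and vertical below 0.1 rad) or (horizontal distance between module2 and well2 below 0.006 m and z of module2 in the frame of well2 below 0.005 m and angle between module2's own z axis and vertical below 0.1 rad))), for 0.3 s.
2. then the largest key is pressed (value of joint key_big above 0.004 m), for 0.1 s.
3. then the middle-sized key is pressed (value of joint key_mid above 0.004 m), for 0.1 s.
4. then the smallest key is pressed (value of joint key_small above 0.004 m), for 0.1 s.
At the end, for the whole second after the job is handed in: Every module present stands upright (within 0.12 rad) on the tray's floor (underside less than 12 mm above the tray's underside, origin within 45 mm of the tray's centre along its x and 120 mm along its y), at rest and released; all keys are up (below 2 mm) (x of module0 in the frame of tray between -0.045 and 0.045 m and y of module0 in the frame of tray between -0.12 and 0.12 m and z of each of module0, module1, module2 in the frame of tray below 0.012 m and angle between each of module0, module1, module2's own z axis and vertical below 0.12 rad and linear speed of each of module0, module1, module2 below 0.02 m/s and contact force between each of module0, module1, module2 and the fingers below 0.1 N and x of module1 in the frame of tray between -0.045 and 0.045 m and y of module1 in the frame of tray between -0.12 and 0.12 m and x of module2 in the frame of tray between -0.045 and 0.045 m and y of module2 in the frame of tray between -0.12 and 0.12 m and value of joint each of key_big, key_mid, key_small below 0.002 m); the robot touches nothing.
It fails at once if two keys down at once (value of joint each of key_big, key_mid above 0.003 m or value of joint each of key_big, key_small above 0.003 m or value of joint each of key_mid, key_small above 0.003 m).
It fails at once if a bystander shoved more than 50 mm from its place (distance of any of remote, spool, board, tweezers, notes, driver, flux from where it was at the start of the episode above 0.05 m).
Of module0, module1, module2 only 2 to 3 are there at a start; the rules pass over those that are not, and their reading is None.
At some moment in a run one of module0, module1, module2 may be knocked a few centimetres aside while the robot is not near it.
It also fails if it takes over 210 s, if anything falls off the work surface, if the arm or the gripper's body presses on something with over 40 N, if the wrist force passes 120 N, or if a joint passes its speed limit or range.

ROBOT

A 6-joint arm with a two-finger parallel gripper is mounted at the origin on the work surface. World frame = base frame: x ahead of the robot, y to its left, z up, the work surface at z = 0. Lengths are in m, angles in rad, forces in N, time in s.
With the tool pointing down it reaches from about 0.35 to 0.775 m from the base axis. Payload 5.5 kg.
Tool frame: the origin (TCP) lies between the finger pads; the fingertips stand 8 mm ahead of it and the grasp point (between the pads) lies 11 mm behind it; z points along the fingers, y is the line along which they close (so a half turn about z gives the same grasp; the last joint's range is limited). The gripper opens to 85 mm and grips with 20 to 120 N. Pads are 22 mm wide; open, the fingers measure 114 mm over their backs; the gripper's body (76 mm by 85 mm) begins 54 mm behind the grasp point. The pads swing forward as they close: fully open they stand 13 mm farther back than shut.
Start: joints at [-1.329, 0.313, 0.046, 1.304, 0, 1.431], TCP at [0.214, -0.534, 0.239] pointing down, gripper open.
Joint ranges: [-2.76, 2.76], [-0.86, 1.69], [-1.03, 1.26], [-2.2, 2.34], [-1.47, 1.5], [-3.14, 3.14]. Speed limits (rad/s): [2.57, 2.57, 3.14, 3.14, 3.14, 3.14].

INTERFACE

Orientations are given as [roll, pitch, yaw] about the fixed x, y, z axes, in that order (R = Rz(yaw) Ry(pitch) Rx(roll)).
In Python, from workcell import readout, viewer, ticket gives the robot as it stands.
- The arm moves only by the tool jog_arm, never from a script. Its argument "moves" is a list that holds one entry, the list of rows, each a list of 5 numbers: the opening, from 0 (shut) to 1 (fully open), then the shift along the tool's x, y, z in cm, then the turn about the tool's z in degrees. A call has 1 to 10 rows; each row is the pose to reach, as a shift and turn from the pose commanded when the call began, along the tool's axes at that moment; what a row does not reach only later rows make up. A row lasts 1/8 s, in which the tool goes at most 62.5 mm and 10.7 degrees, less where a joint would pass 70% of its speed; a pose out of reach is approached as far as the arm can. A call with a gripper value outside its range is refused whole. The fingers move at their own pace and stop on an object; "squeeze" is the grip in N (left out, the last holds). Time passes only in rows, so rows that repeat a pose let the fingers close. It gives the time, the measured TCP pose, the force, the opening and the grip force at its end, in the units of the state.
- readout.read_state(): the state, without advancing time (a new reading comes with each control period).
- viewer.capture(name): name is "side" or "top"; returns a dict with "pixels" (384x512x3 uint8, red, green, blue), "camera_matrix" (3x3 intrinsics, pixels), "origin" and "orientation" of the camera in the world. Camera axes: x right, y up, looking along -z (the intrinsics and any distortion apply to the point x, -y, -z); pixel columns grow to the right and rows downward; lengths in m; the calibration is good to about 2 mm. A picture is of the moment at which its call begins. There is no depth.
- ticket.hand_in(): hands the job in; it is judged then, once.
The state is a dict: "clock": time; "joint_positions": joint angles; "joint_velocities": joint speeds; "joint_efforts": joint torques, N m; "tcp_pos": TCP position; "tcp_rot": TCP orientation; "contact_force": force on the tool from outside, world axes, zero at the start; "torque": the same for the moment, N m; "gripper_width": finger opening in m; "grip_force": force on a finger pad.
Only numpy, scipy, OpenCV 4.12 (cv2) and the standard library are available. Lean on these libraries where they do the work, as an engineer would, in place of code of your own. Each camera call takes 0.05 s, during which the arm holds its last target. There are 200 camera calls.

## Working session

There is one attempt and no reset: what is moved stays moved. The work goes in short steps, Python scripts to look and compute and a tool call to move; the robot and the scene stay as the last step left them, time stands still between calls to the robot, and variables do not carry over. Pictures are saved under pics/ and viewed, at most 14 in all, crops included, and the job is handed in when it is done.

Besides the shell and the picture viewer there is one more tool, called by a JSON object that holds its "op" and its "data", one argument or row to a line. jog_arm: Moves the arm, as the interface text tells. Its arguments: {"type":"object","properties":{"moves":{"type":"array","items":{"type":"array","items":{"type":"array","items":{"type":"number"}}}},"squeeze":{"type":"number"}},"required":["moves"]}

```bash
ls; mkdir -p pics
cat > h.py <<'E'
import numpy as np, cv2, pickle
from workcell import readout, viewer
def cap(n, save=None):
    c=viewer.capture(n)
    if save: cv2.imwrite(f'pics/{save}.png', cv2.cvtColor(c['pixels'],cv2.COLOR_RGB2BGR))
    return c
E
python3 - <<'E'
from h import *
for n in ('top','side'):
    c=cap(n,n+'0'); pickle.dump(c,open(n+'0.pkl','wb'))
    print({k:v for k,v in c.items() if k!='pixels'})
print(readout.read_state())
E
```

```text
pics
{'camera_matrix': array([[497.72218283,   0.        , 257.0712534 ],
       [  0.        , 497.72218283, 185.00553782],
       [  0.        ,   0.        ,   1.        ]]), 'origin': array([ 0.36885062, -0.05176542,  1.26181192]), 'orientation': array([ 0.1591252 , -0.00477823, -1.55646458])}
{'camera_matrix': array([[407.84521713,   0.        , 255.97938195],
       [  0.        , 407.84521713, 189.56572916],
       [  0.        ,   0.        ,   1.        ]]), 'origin': array([0.46499211, 0.67729269, 0.81938184]), 'orientation': array([ 0.75102821, -0.01586599, -2.99660425])}
{'clock': 0.1, 'joint_positions': array([-1.32859957e+00,  3.13904104e-01,  4.50747753e-02,  1.30361158e+00,
        2.49173865e-05,  1.43119299e+00]), 'joint_velocities': array([-0.00073279, -0.00137882,  0.00437085,  0.00039415, -0.00109031,
        0.00029796]), 'joint_efforts': array([ 1.65344434e-03, -4.81723917e+01,  2.99244583e+01,  1.27278134e-02,
       -1.72178111e-04,  1.54832435e-05]), 'tcp_pos': array([ 0.21412611, -0.53315312,  0.23850282]), 'tcp_rot': array([-3.13996753e+00, -2.53519462e-04,  3.81799870e-01]), 'contact_force': array([ 0.30685498, -0.0063866 ,  0.79517594]), 'torque': array([-0.03949323, -0.0154334 ,  0.05634235]), 'grip_force': 0.0, 'gripper_width': 0.08540064790690673}
```

View pics/top0.png

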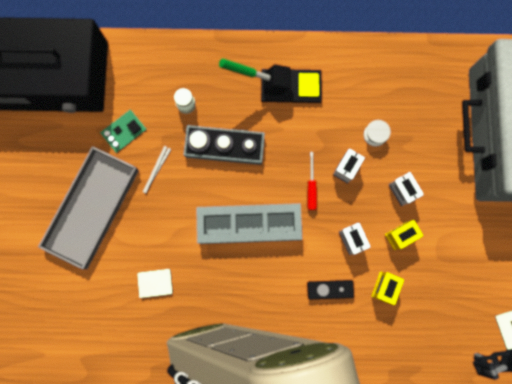

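View pics/side0.png

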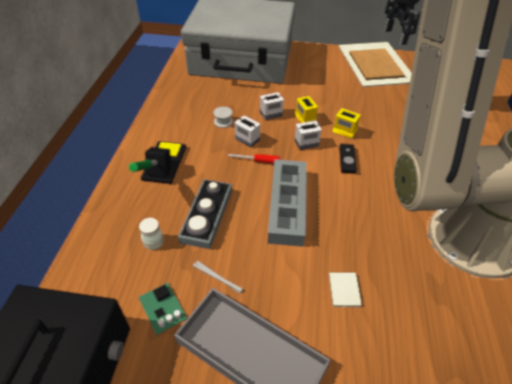

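The modules are at about (349,165), (407,187) and (355,239), white with a black plate. The yellow look-alikes are at (405,235) and (388,288), so they're excluded. The dock is at (249,223), the panel at (225,145) and the tray at (90,208). I'll confirm this with one enlarged crop.

Run:
```python
import cv2
im=cv2.imread('pics/top0.png')
cv2.imwrite('pics/crop1.png',cv2.resize(im[120:310,180:440],None,fx=3,fy=3,interpolation=cv2.INTER_CUBIC))
im=cv2.cvtColor(im,cv2.COLOR_BGR2HSV)
for p in [(249,223),(249,210),(249,237),(200,223),(349,165),(342,172),(407,187),(90,208),(75,180),(405,235),(300,300)]: print(p,im[p[1],p[0]])
print(im[223,190:310].tolist())
```

```text
(249, 223) [ 73  18 101]
(249, 210) [ 72  19 176]
(249, 237) [ 73  18 174]
(200, 223) [ 72  19 177]
(349, 165) [60  8 33]
(342, 172) [ 53   4 242]
(407, 187) [105  14  37]
(90, 208) [ 17  21 171]
(75, 180) [ 12  44 128]
(405, 235) [90  7 36]
(300, 300) [ 15 197 223]
[[15, 196, 230], [15, 201, 228], [15, 199, 228], [15, 198, 227], [15, 196, 228], [15, 173, 222], [14, 123, 208], [18, 55, 184], [45, 18, 173], [65, 16, 177], [72, 19, 177], [65, 16, 173], [69, 20, 162], [71, 21, 132], [77, 19, 94], [79, 23, 87], [75, 26, 97], [71, 20, 101], [77, 22, 104], [70, 23, 102], [71, 20, 103], [73, 22, 103], [73, 17, 103], [71, 20, 103], [74, 27, 105], [73, 22, 103], [79, 27, 104], [77, 23, 102], [80, 23, 102], [77, 23, 102], [75, 19, 105], [74, 28, 101], [73, 22, 104], [75, 20, 101], [71, 20, 100], [77, 23, 102], [75, 25, 101], [70, 23, 101], [73, 18, 101], [78, 23, 109], [73, 18, 129], [69, 22, 159], [68, 18, 171], [76, 19, 173], [65, 17, 163], [72, 18, 138], [79, 19, 109], [71, 21, 97], [75, 21, 97], [73, 23, 102], [75, 20, 100], [73, 22, 103], [73, 23, 101], [74, 28, 102], [73, 23, 101], [75, 
[... 271 characters left out ...]
156], [71, 21, 171], [72, 19, 171], [69, 21, 161], [74, 20, 141], [75, 22, 117], [67, 22, 105], [78, 25, 103], [80, 22, 104], [76, 26, 106], [70, 22, 104], [75, 24, 105], [72, 25, 104], [69, 24, 106], [70, 15, 104], [73, 22, 104], [75, 25, 103], [73, 23, 100], [73, 22, 103], [76, 27, 103], [77, 23, 102], [74, 26, 107], [72, 24, 105], [64, 17, 103], [78, 24, 105], [74, 26, 107], [73, 17, 103], [73, 21, 107], [79, 21, 99], [71, 22, 94], [73, 23, 99], [70, 24, 128], [67, 20, 162], [72, 19, 176], [71, 20, 179], [69, 19, 177], [68, 16, 176], [28, 21, 171], [14, 85, 189], [14, 154, 208], [14, 191, 214], [15, 199, 215], [15, 196, 216], [15, 200, 215], [15, 200, 214], [14, 197, 215], [15, 199, 217]]
```

View pics/crop1.png

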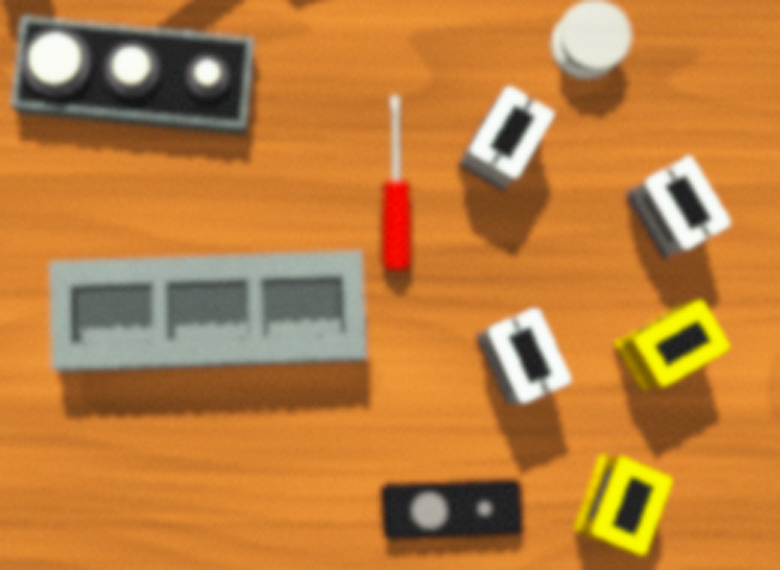

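The crop confirms it: the three white modules are at crop (512,132), (688,202) and (530,355), and the two yellow ones aren't meant. The key order from image left is big, mid, small.

```bash
cat >> h.py <<'E'
from scipy.spatial.transform import Rotation as Ro
def ray(c,uv,z):
    uv=np.asarray(uv,float).reshape(-1,2); K=c['camera_matrix']
    d=np.c_[(uv[:,0]-K[0,2])/K[0,0],-(uv[:,1]-K[1,2])/K[1,1],-np.ones(len(uv))]
    d=d@Ro.from_euler('xyz',c['orientation']).as_matrix().T
    o=c['origin']; return (o+d*((z-o[2])/d[:,2:]))[:,:2]
def rect(c,cnt,z):
    p=ray(c,cnt,z); (cx,cy),(w,h),a=cv2.minAreaRect((p*1000).astype(np.float32))
    if w>h: a+=90   # long axis direction (h) is a+90
    ang=(a+90+90)%180-90
    return np.round([cx/1000,cy/1000],4),np.round(sorted([w,h]),1),round(ang,2)
def blobs(m,lo,hi):
    cs,_=cv2.findContours(m.astype(np.uint8),cv2.RETR_EXTERNAL,cv2.CHAIN_APPROX_NONE)
    return [k.reshape(-1,2) for k in cs if lo<cv2.contourArea(k)<hi]
def hsv(c,s=1):
    i=c['pixels']
    if s>1: i=cv2.resize(i,None,fx=s,fy=s,interpolation=cv2.INTER_CUBIC)
    return cv2.cvtColor(i,cv2.COLOR_RGB2HSV).astype(int)
def up(cnt,s): return (np.asarray(cnt,float)+.5)/s-.5
def modules(c,z=.068,lo=180,xmin=0):
    H=hsv(c,4); m=(H[...,2]>lo)&(H[...,1]<70); out=[]
    for k in blobs(m,3000,12000):
        q=up(k,4); ce,wh,a=rect(c,q,z)
        x,y,w,h=cv2.boundingRect(k)
        sub=np.zeros(m.shape,np.uint8); cv2.drawContours(sub,[k],-1,1,-1)
        d=(sub>0)&(H[...,2]<100)
        ys,xs=np.nonzero(d)
        if len(xs)>300:
            pl=ray(c,up([[xs.mean(),ys.mean()]],4),z)[0]
            out.append((q.mean(0).round(1),ce,wh,a,'plate',pl.round(4)))
    return out
E
python3 - <<'E'
from h import *
t=pickle.load(open('top0.pkl','rb')); s=pickle.load(open('side0.pkl','rb'))
for n,c in (('top',t),('side',s)):
    print(n)
    for o in modules(c): print(' mod',*o)
    H=hsv(c,4)
    for k in blobs((H[...,1]<70)&(H[...,2]>75),25000,250000):
        q=up(k,4)
        print(' grey',q.mean(0).round(0),'z.045',*rect(c,q,.045),'z.035',*rect(c,q,.035),'z.03',*rect(c,q,.03))
    for k in blobs((H[...,1]<60)&(H[...,2]>200),500,9000):
        q=up(k,4)
        print(' white',q.mean(0).round(0),*rect(c,q,.052))
E
```

```text
top
 mod [408.8 187.2] [ 0.5611 -0.4236] [46.  66.1] 29.36 plate [ 0.5611 -0.4241]
 grey [306. 373.] z.045 [ 0.1319 -0.1637] [ 67.7 229.7] -89.24 z.035 [ 0.1299 -0.1647] [ 68.2 231.5] -89.24 z.03 [ 0.129  -0.1651] [ 68.5 232.5] -89.24
 grey [243. 342.] z.045 [ 0.1829 -0.0267] [ 69.9 275.3] 80.51 z.035 [ 0.1814 -0.0265] [ 70.4 277.5] 80.51 z.03 [ 0.1806 -0.0264] [ 70.7 278.7] 80.51
 grey [249. 223.] z.045 [ 0.4692 -0.0357] [ 89.2 254.8] -87.15 z.035 [ 0.47   -0.0356] [ 89.9 256.9] -87.15 z.03 [ 0.4704 -0.0355] [ 90.3 258. ] -87.15
 grey [ 88. 207.] z.045 [0.5048 0.3601] [126.8 277.9] -24.55 z.035 [0.5059 0.3635] [127.8 280.1] -24.55 z.03 [0.5064 0.3652] [128.4 281.3] -24.55
 grey [224. 144.] z.045 [0.667  0.0304] [ 82.5 197.7] 85.52 z.035 [0.6694 0.031 ] [ 83.2 199.4] 85.52 z.03 [0.6706 0.0314] [ 83.5 200.2] 85.52
 grey [499. 102.] z.045 [ 0.7578 -0.6444] [107.5 409.1] -3.82 z.035 [ 0.761  -0.6493] [108.3 412.5] -3.82 z.03 [ 0.7626 -0.6517] [108.8 414.2] -3.82
 white [297. 367.] [ 0.1346 -0.1533] [ 5.7 61. ] -76.26
 white [506. 328.] [ 0.2277 -0.6409] [36.7 85.9] -3.82
 white [356. 23
[... 571 characters left out ...]
3711] [132.1 279.7] -24.61 z.035 [0.5112 0.3672] [133.8 283.4] -24.61 z.03 [0.5115 0.3652] [134.7 285.2] -24.61
 grey [288. 203.] z.045 [ 0.4716 -0.023 ] [ 89.2 284.8] -86.66 z.035 [ 0.4717 -0.0321] [ 90.4 288.5] -86.66 z.03 [ 0.4717 -0.0366] [ 91.  290.3] -86.66
 white [148. 225.] [0.7921 0.1203] [41.7 41.8] 28.21
 white [197. 222.] [0.6802 0.0944] [37.5 39.1] -76.81
 white [205. 203.] [0.6749 0.0307] [25.5 26.7] -77.33
 white [310. 130.] [ 0.4331 -0.3029] [19.  66.4] 22.59
 white [306. 123.] [ 0.4454 -0.3291] [16.7 65.8] 25.95
 white [244. 125.] [ 0.6309 -0.2917] [18.8 63.5] -29.96
 white [250. 120.] [ 0.6161 -0.317 ] [15.  63.1] -32.1
 white [273. 100.] [ 0.5603 -0.4373] [18.2 65.8] 28.67
```

```bash
cat >> h.py <<'E'
def modules(c,z=.068,lo=170,area=(6000,16000)):
    H=hsv(c,4); m=((H[...,2]>lo)&(H[...,1]<70)).astype(np.uint8)
    m2=cv2.morphologyEx(m,cv2.MORPH_CLOSE,np.ones((13,13),np.uint8)); out=[]
    for k in blobs(m2,*area):
        k=cv2.convexHull(k.astype(np.int32)).reshape(-1,2)
        q=up(k,4); ce,wh,a=rect(c,q,z)
        if not(38<wh[0]<50 and 58<wh[1]<72): continue
        sub=np.zeros(m.shape,np.uint8); cv2.drawContours(sub,[k],-1,1,-1)
        sub=cv2.erode(sub,np.ones((13,13)))
        ys,xs=np.nonzero((sub>0)&(H[...,2]<110))
        pl=ray(c,up([[xs.mean(),ys.mean()]],4),z)[0] if len(xs) else None
        out.append((q.mean(0).round(0),ce,wh,a,'plate',None if pl is None else pl.round(4)))
    return out
def go(*targets):
    s=readout.read_state(); p=s['tcp_pos'].copy(); yaw=s['tcp_rot'][2]
    print('at',p.round(4),round(np.degrees(yaw),2),'F',s['contact_force'].round(1),'w',round(s['gripper_width'],4),'g',round(s['grip_force'],1),'t',s['clock'])
    R=Ro.from_euler('xyz',[np.pi,0,yaw]).as_matrix()
    for x,y,z,a in targets:
        d=R.T@(np.array([x,y,z])-p); t=-((a-np.degrees(yaw)+180)%360-180)
        print('tool cm',(d*100).round(2),'turn',round(t,1))
E
python3 - <<'E'
from h import *
for n in ('top','side'):
    c=pickle.load(open(n+'0.pkl','rb'))
    for o in modules(c): print(n,*o)
go((.434,-.299,.16,24))
E
```

```text
top [358. 238.] [ 0.4357 -0.2932] [46.4 66.5] 24.19 plate [ 0.4357 -0.2937]
top [410. 188.] [ 0.5609 -0.4235] [46.7 66.5] 29.92 plate [ 0.5611 -0.4241]
top [348. 164.] [ 0.6172 -0.2817] [47.8 66.2] -30.26 plate [ 0.6173 -0.2822]
at [ 0.2141 -0.5332  0.2385] 21.88 F [ 0.3 -0.   0.8] w 0.0854 g 0.0 t 0.1
tool cm [ 29.13 -13.54   7.85] turn -2.1
```

Run:
```python
from h import *
go((.4357,-.2935,.16,24.2))
```

```text
at [ 0.2141 -0.5332  0.2385] 21.88 F [ 0.3 -0.   0.8] w 0.0854 g 0.0 t 0.1
tool cm [ 29.49 -13.98   7.85] turn -2.3
```

{"op": "jog_arm", "data": {
  "moves": [
    [[1, 4, -2, 0, 0], [1, 9, -4.2, 1, -1], [1, 14, -6.6, 3, -2], [1, 19, -9, 5, -2.3], [1, 24, -11.3, 7, -2.3], [1, 28, -13.2, 7.85, -2.3], [1, 29.5, -14, 7.85, -2.3], [1, 29.5, -14, 7.85, -2.3], [1, 29.5, -14, 7.85, -2.3]]
  ]
}}

```text
clock: 1.23
tcp_pos: [0.4354, -0.295, 0.1612]
tcp_rot: [3.141, 0.0, 0.421]
contact_force: [0.1, 0.4, -0.4]
gripper_width: 0.0855
grip_force: 0.0
```

Run:
```python
from h import *
go((.4357,-.2935,.049,24.2))
cap('side','s1');cap('top','t1')
a=cv2.imread('pics/s1.png')[60:220,200:400]; b=cv2.imread('pics/t1.png')[160:320,260:460]
cv2.imwrite('pics/c2.png',np.hstack([cv2.resize(i,None,fx=2,fy=2,interpolation=cv2.INTER_CUBIC) for i in (a,b)]))
```

```text
at [ 0.4354 -0.295   0.1612] 24.11 F [ 0.1  0.4 -0.4] w 0.0855 g 0.0 t 1.225
tool cm [ 0.09 -0.12 11.22] turn -0.1
```

View pics/c2.png

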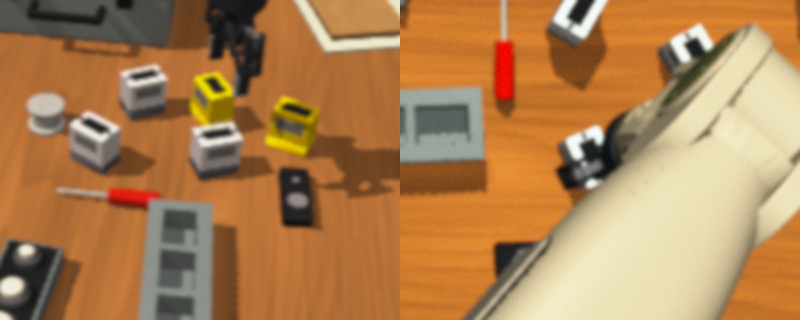

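{"op": "jog_arm", "data": {
  "moves": [
    [[0.85, 0.1, -0.1, 3, 0], [0.85, 0.1, -0.1, 6, 0], [0.85, 0.1, -0.1, 8.5, 0], [0.85, 0.1, -0.1, 10.2, 0], [0.85, 0.1, -0.1, 11.2, 0], [0.85, 0.1, -0.1, 11.2, 0], [0, 0.1, -0.1, 11.2, 0], [0, 0.1, -0.1, 11.2, 0], [0, 0.1, -0.1, 11.2, 0], [0, 0.1, -0.1, 11.2, 0]]
  ],
  "squeeze": 50
}}

```text
clock: 2.58
tcp_pos: [0.437, -0.2933, 0.0499]
tcp_rot: [3.139, -0.001, 0.422]
contact_force: [-0.2, -0.6, 5.7]
gripper_width: 0.0435
grip_force: 51.3
```

{"op": "jog_arm", "data": {
  "moves": [
    [[0, 0, 0, 0, 0], [0, 0, 0, 0, 0], [0, 0, 0, 0, 0]]
  ]
}}

```text
clock: 2.95
tcp_pos: [0.437, -0.2933, 0.0499]
tcp_rot: [3.139, -0.001, 0.422]
contact_force: [-0.3, -0.9, 6.0]
gripper_width: 0.0434
grip_force: 51.3
```

{"op": "jog_arm", "data": {
  "moves": [
    [[0, 0, 0, -1.5, 0], [0, 0, 0, -4, 0], [0, 0, 0, -7, 0], [0, 0, 0, -9.5, 0], [0, 0, 0, -11, 0], [0, 0, 0, -11, 0]]
  ]
}}

```text
clock: 3.7
tcp_pos: [0.4368, -0.2928, 0.1599]
tcp_rot: [3.14, -0.001, 0.422]
contact_force: [-0.4, -0.3, -2.1]
gripper_width: 0.0433
grip_force: 51.6
```

```bash
cat >> h.py <<'E'
D=np.array([.4702,-.0357]); DA=92.85
def well(i):
    a=np.radians(DA); return D+(i-1)*.078*np.array([np.cos(a),np.sin(a)])
E
python3 - <<'E'
from h import *
w=well(0); print(w); go((w[0],w[1],.16,DA),(w[0],w[1],.057,DA))
E
```

```text
[ 0.47407827 -0.11360352]
at [ 0.4368 -0.2928  0.1599] 24.18 F [-0.4 -0.3 -2.1] w 0.0433 g 51.6 t 3.7
tool cm [ 1.074e+01 -1.482e+01 -1.000e-02] turn -68.7
tool cm [ 10.74 -14.82  10.29] turn -68.7
```

{"op": "jog_arm", "data": {
  "moves": [
    [[0, 1, -1.3, 0, -6], [0, 2.5, -3.4, 0, -14], [0, 4, -5.7, 0, -23], [0, 5.6, -8, 0, -33], [0, 7.2, -10, 0, -43], [0, 8.8, -12.2, 0, -53], [0, 10, -13.8, 0, -61], [0, 10.7, -14.8, 0, -67], [0, 10.7, -14.8, 0, -68.7], [0, 10.7, -14.8, 0, -68.7]]
  ]
}}

```text
clock: 4.95
tcp_pos: [0.4729, -0.1138, 0.1581]
tcp_rot: [-3.14, -0.0, 1.62]
contact_force: [0.6, -0.8, -2.8]
gripper_width: 0.0434
grip_force: 51.6
```

{"op": "jog_arm", "data": {
  "moves": [
    [[0, 0, 0, 2, 0], [0, 0, 0, 3.5, 0], [0, 0, 0, 4, 0], [0, 0, 0, 4, 0]]
  ]
}}

```text
clock: 5.45
tcp_pos: [0.473, -0.1138, 0.1184]
tcp_rot: [-3.141, -0.0, 1.62]
contact_force: [0.2, -0.1, -2.2]
gripper_width: 0.0429
grip_force: 51.5
```

Run:
```python
from h import *
w=well(0); go((w[0],w[1],.057,DA))
cs=cap('side','s2');ct=cap('top','t2')
a=cv2.imread('pics/s2.png')[100:260,180:380]; b=cv2.imread('pics/t2.png')[160:320,190:390]
cv2.imwrite('pics/c3.png',np.hstack([cv2.resize(i,None,fx=2,fy=2,interpolation=cv2.INTER_CUBIC) for i in (a,b)]))
for o in modules(ct): print(*o)
```

```text
at [ 0.473  -0.1138  0.1184] 92.84 F [ 0.2 -0.1 -2.2] w 0.0429 g 51.5 t 5.45
tool cm [0.01 0.1  6.14] turn -0.0
[410. 188.] [ 0.561  -0.4235] [45.7 65.9] 29.42 plate [ 0.5612 -0.4241]
```

View pics/c3.png

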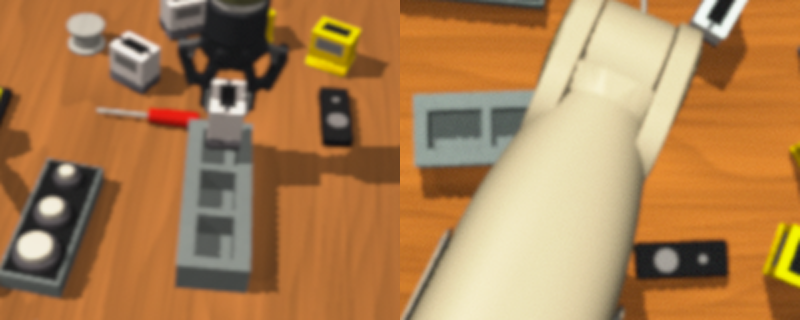

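The side view shows the module hanging over the end well near crop (225,110), with the driver clear. I'm lowering it carefully by force.

{"op": "jog_arm", "data": {
  "moves": [
    [[0, 0, 0.1, 1.2, 0], [0, 0, 0.1, 2, 0], [0, 0, 0.1, 2.3, 0], [0, 0, 0.1, 2.5, 0], [0, 0, 0.1, 2.7, 0], [0, 0, 0.1, 2.7, 0]]
  ]
}}

```text
clock: 6.3
tcp_pos: [0.4744, -0.1136, 0.0918]
tcp_rot: [3.142, 0.0, 1.621]
contact_force: [0.4, -0.5, -1.7]
gripper_width: 0.0431
grip_force: 51.6
```

{"op": "jog_arm", "data": {
  "moves": [
    [[0, 0, 0, 0.2, 0], [0, 0, 0, 0.4, 0], [0, 0, 0, 0.6, 0], [0, 0, 0, 0.6, 0]]
  ]
}}

```text
clock: 6.8
tcp_pos: [0.4749, -0.1138, 0.0858]
tcp_rot: [3.14, 0.0, 1.621]
contact_force: [2.6, -0.8, -3.1]
gripper_width: 0.0434
grip_force: 51.4
```

{"op": "jog_arm", "data": {
  "moves": [
    [[0, 0, 0.05, 0.4, 0], [0, 0, 0.05, 0.8, 0], [0, 0, 0.05, 1.2, 0], [0, 0, 0.05, 1.6, 0], [0, 0, 0.05, 2, 0], [0, 0, 0.05, 2.3, 0], [0, 0, 0.05, 2.5, 0], [0, 0, 0.05, 2.7, 0], [0, 0, 0.05, 2.8, 0], [0, 0, 0.05, 2.8, 0]]
  ]
}}

```text
clock: 8.05
tcp_pos: [0.4752, -0.1137, 0.0578]
tcp_rot: [3.141, 0.0, 1.621]
contact_force: [5.1, -0.9, -2.2]
gripper_width: 0.0431
grip_force: 51.7
```

{"op": "jog_arm", "data": {
  "moves": [
    [[0, 0, 0.1, 0.08, 0], [0.75, 0, 0.1, 0.08, 0], [0.75, 0, 0.1, 0.08, 0], [0.75, 0, 0.1, 0.08, 0], [0.75, 0, 0.1, -1, 0], [0.75, 0, 0.1, -4, 0], [0.75, 0, 0.1, -8, 0], [0.75, 0, 0.1, -10, 0], [0.75, 0, 0.1, -10, 0]]
  ]
}}

```text
clock: 9.18
tcp_pos: [0.4772, -0.1141, 0.16]
tcp_rot: [3.138, 0.002, 1.621]
contact_force: [1.5, -0.1, -0.5]
gripper_width: 0.0644
grip_force: 0.0
```

```bash
sed -i 's/D=np.array(\[.4702/D=np.array([.4717/' h.py
python3 - <<'E'
from h import *
go((.6172,-.282,.16,149.7),(.561,-.4238,.16,29.7))
cs=cap('side','s3')
cv2.imwrite('pics/c4.png',cv2.resize(cv2.imread('pics/s3.png')[80:260,180:380],None,fx=3,fy=3,interpolation=cv2.INTER_CUBIC))
E
```

```text
at [ 0.4772 -0.1141  0.16  ] 92.88 F [ 1.5 -0.1 -0.5] w 0.0644 g 0.0 t 9.175
tool cm [-17.47  13.14   0.  ] turn -56.8
tool cm [-31.35   6.82   0.  ] turn 63.2
```

View pics/c4.png

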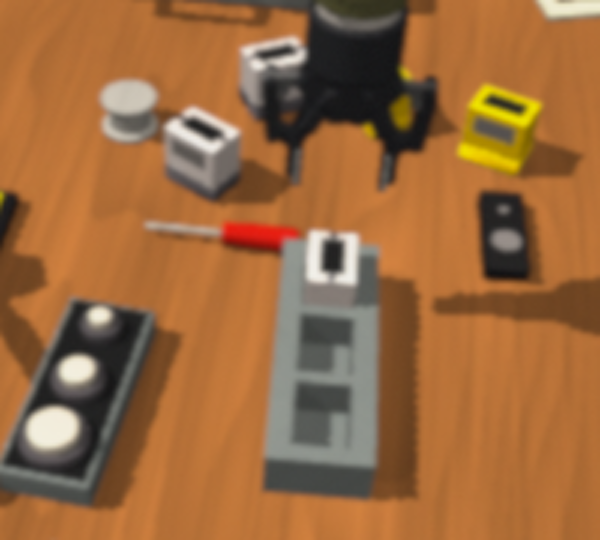

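The first module is seated at crop (332,255), and the others haven't moved. Next is the module at (0.617,-0.282).

{"op": "jog_arm", "data": {
  "moves": [
    [[0.85, -1.5, 1, 0, -7], [0.85, -4, 3, 0, -17], [0.85, -7, 5.2, 0, -27], [0.85, -10, 7.5, 0, -37], [0.85, -13, 9.8, 0, -47], [0.85, -16, 12, 0, -55], [0.85, -17.5, 13.15, 0, -56.8], [0.85, -17.5, 13.15, 0, -56.8], [0.85, -17.5, 13.15, 0, -56.8]]
  ]
}}

```text
clock: 10.35
tcp_pos: [0.6149, -0.2808, 0.1565]
tcp_rot: [3.141, -0.003, 2.612]
contact_force: [-0.4, -0.2, 0.2]
gripper_width: 0.0726
grip_force: 0.0
```

Run:
```python
from h import *
go((.6172,-.282,.049,149.7))
```

```text
at [ 0.6149 -0.2808  0.1565] 149.65 F [-0.4 -0.2  0.2] w 0.0726 g 0.0 t 10.35
tool cm [-2.600e-01  1.000e-02  1.075e+01] turn -0.0
```

{"op": "jog_arm", "data": {
  "moves": [
    [[0.85, -0.1, 0, 2.5, 0], [0.85, -0.1, 0, 5.5, 0], [0.85, -0.1, 0, 8, 0], [0.85, -0.1, 0, 10, 0], [0.85, -0.1, 0, 11, 0], [0.85, -0.1, 0, 11, 0], [0.85, -0.1, 0, 11, 0]]
  ]
}}

```text
clock: 11.22
tcp_pos: [0.6173, -0.2824, 0.0489]
tcp_rot: [-3.142, 0.002, 2.612]
contact_force: [0.9, 0.2, -0.3]
gripper_width: 0.0729
grip_force: 0.0
```

Run:
```python
from h import *
go((.6172,-.282,.0495,149.7))
```

```text
at [ 0.6173 -0.2824  0.0489] 149.68 F [ 0.9  0.2 -0.3] w 0.0729 g 0.0 t 11.225
tool cm [ 0.03  0.02 -0.06] turn -0.0
```

{"op": "jog_arm", "data": {
  "moves": [
    [[0, 0, 0, -0.06, 0], [0, 0, 0, -0.06, 0], [0, 0, 0, -0.06, 0], [0, 0, 0, -0.06, 0], [0, 0, 0, -0.06, 0], [0, 0, 0, -0.06, 0], [0, 0, 0, -0.06, 0]]
  ]
}}

```text
clock: 12.1
tcp_pos: [0.6175, -0.2824, 0.0496]
tcp_rot: [3.141, 0.002, 2.612]
contact_force: [-0.5, 1.9, 6.2]
gripper_width: 0.0429
grip_force: 51.5
```

Run:
```python
from h import *
w=well(1); print(w); go((w[0],w[1],.16,DA))
```

```text
[ 0.4717 -0.0357]
at [ 0.6175 -0.2824  0.0496] 149.68 F [-0.5  1.9  6.2] w 0.0429 g 51.5 t 12.1
tool cm [ 25.04  13.94 -11.04] turn 56.8
```

{"op": "jog_arm", "data": {
  "moves": [
    [[0, 0, 0, -1.5, 0], [0, 0, 0, -4, 0], [0, 0, 0, -7, 0], [0, 0, 0, -9.5, 0], [0, 0, 0, -11, 0], [0, 0, 0, -11, 0]]
  ]
}}

```text
clock: 12.85
tcp_pos: [0.6173, -0.2826, 0.1596]
tcp_rot: [-3.141, 0.002, 2.612]
contact_force: [0.4, 0.5, -3.5]
gripper_width: 0.0433
grip_force: 51.7
```

{"op": "jog_arm", "data": {
  "moves": [
    [[0, 2, 1.1, 0, 4], [0, 5, 2.8, 0, 11], [0, 8, 4.5, 0, 18], [0, 11, 6.1, 0, 25], [0, 14, 7.8, 0, 33], [0, 17, 9.5, 0, 41], [0, 20, 11.1, 0, 48], [0, 23, 12.8, 0, 54], [0, 24.6, 13.7, 0, 56.8], [0, 25, 13.9, 0, 56.8]]
  ]
}}

```text
clock: 14.1
tcp_pos: [0.4697, -0.035, 0.1574]
tcp_rot: [-3.139, -0.0, 1.623]
contact_force: [0.4, 0.0, -2.7]
gripper_width: 0.0434
grip_force: 51.7
```

{"op": "jog_arm", "data": {
  "moves": [
    [[0, 0, 0, 2, 0], [0, 0, 0, 4, 0], [0, 0, 0, 5, 0], [0, 0, 0, 5, 0]]
  ]
}}

```text
clock: 14.6
tcp_pos: [0.4707, -0.0362, 0.1075]
tcp_rot: [-3.14, -0.0, 1.621]
contact_force: [0.8, -0.2, -3.9]
gripper_width: 0.0433
grip_force: 51.5
```

Run:
```python
from h import *
w=well(1); go((w[0],w[1],.0918,DA))
```

```text
at [ 0.4707 -0.0362  0.1075] 92.87 F [ 0.8 -0.2 -3.9] w 0.0433 g 51.5 t 14.6
tool cm [0.05 0.1  1.57] turn 0.0
```

{"op": "jog_arm", "data": {
  "moves": [
    [[0, 0.05, 0.1, 0.6, 0], [0, 0.05, 0.1, 1, 0], [0, 0.05, 0.1, 1.3, 0], [0, 0.05, 0.1, 1.6, 0], [0, 0.05, 0.1, 1.6, 0]]
  ]
}}

```text
clock: 15.22
tcp_pos: [0.472, -0.0354, 0.0922]
tcp_rot: [-3.141, -0.0, 1.621]
contact_force: [0.6, -1.1, -3.1]
gripper_width: 0.0433
grip_force: 51.6
```

{"op": "jog_arm", "data": {
  "moves": [
    [[0, 0, 0, 0.2, 0], [0, 0, 0, 0.4, 0], [0, 0, 0, 0.6, 0], [0, 0, 0, 0.6, 0]]
  ]
}}

```text
clock: 15.72
tcp_pos: [0.472, -0.0351, 0.0861]
tcp_rot: [-3.141, -0.001, 1.621]
contact_force: [-0.1, 2.8, -4.1]
gripper_width: 0.0433
grip_force: 51.6
```

{"op": "jog_arm", "data": {
  "moves": [
    [[0, 0.08, 0, 0.4, 0], [0, 0.08, 0, 0.8, 0], [0, 0.08, 0, 1.2, 0], [0, 0.08, 0, 1.6, 0], [0, 0.08, 0, 2, 0], [0, 0.08, 0, 2.3, 0], [0, 0.08, 0, 2.5, 0], [0, 0.08, 0, 2.7, 0], [0, 0.08, 0, 2.85, 0], [0, 0.08, 0, 2.85, 0]]
  ]
}}

```text
clock: 16.98
tcp_pos: [0.4721, -0.0347, 0.0578]
tcp_rot: [-3.141, 0.0, 1.621]
contact_force: [0.2, -0.7, -2.7]
gripper_width: 0.0428
grip_force: 51.7
```

{"op": "jog_arm", "data": {
  "moves": [
    [[0, 0, 0, 0.08, 0], [0.75, 0, 0, 0.08, 0], [0.75, 0, 0, 0.08, 0], [0.75, 0, 0, 0.08, 0], [0.75, 0, 0, -1, 0], [0.75, 0, 0, -4, 0], [0.75, 0, 0, -8, 0], [0.75, 0, 0, -10, 0], [0.75, 0, 0, -10, 0]]
  ]
}}

```text
clock: 18.1
tcp_pos: [0.4736, -0.035, 0.1601]
tcp_rot: [3.137, 0.001, 1.621]
contact_force: [0.1, 0.3, -0.4]
gripper_width: 0.0639
grip_force: 0.0
```

Run:
```python
from h import *
c=cap('top','t5'); cap('side','s5')
for o in modules(c): print(*o)
go((.561,-.4238,.16,29.7))
```

```text
[410. 188.] [ 0.5611 -0.4236] [45.7 65.6] 29.58 plate [ 0.5611 -0.4241]
at [ 0.472  -0.0346  0.1577] 92.88 F [-0.   0.3  0.1] w 0.0643 g 0.0 t 18.2
tool cm [-39.32   6.94  -0.23] turn 63.2
```

{"op": "jog_arm", "data": {
  "moves": [
    [[0.85, -2, 0.4, 0, 5], [0.85, -6, 1, 0, 14], [0.85, -11, 2, 0, 23], [0.85, -16, 3, 0, 32], [0.85, -21, 4, 0, 41], [0.85, -26, 5, 0, 50], [0.85, -31, 6, 0, 58], [0.85, -36, 6.5, 0, 63], [0.85, -39, 6.9, 0, 63.2], [0.85, -39.3, 6.95, 0, 63.2]]
  ]
}}

```text
clock: 19.45
tcp_pos: [0.5603, -0.4254, 0.1551]
tcp_rot: [-3.139, 0.001, 0.515]
contact_force: [-1.3, 0.7, 0.4]
gripper_width: 0.0726
grip_force: 0.0
```

{"op": "jog_arm", "data": {
  "moves": [
    [[0.85, 0, 0, 1, 0], [0.85, 0, 0, 3, 0], [0.85, 0, 0, 3, 0], [0.85, 0, 0, 3, 0]]
  ]
}}

```text
clock: 19.95
tcp_pos: [0.5613, -0.4226, 0.1281]
tcp_rot: [-3.141, 0.0, 0.519]
contact_force: [0.2, -0.7, -0.2]
gripper_width: 0.0726
grip_force: 0.0
```

Run:
```python
from h import *
go((.561,-.4238,.0497,29.6))
```

```text
at [ 0.5613 -0.4226  0.1281] 29.74 F [ 0.2 -0.7 -0.2] w 0.0726 g 0.0 t 19.95
tool cm [-0.09  0.09  7.84] turn 0.1
```

{"op": "jog_arm", "data": {
  "moves": [
    [[0.85, -0.08, 0.08, 2.5, 0], [0.85, -0.08, 0.08, 5, 0], [0.85, -0.08, 0.08, 7, 0], [0.85, -0.08, 0.08, 7.8, 0], [0.85, -0.08, 0.08, 7.8, 0], [0, -0.08, 0.08, 7.8, 0], [0, -0.08, 0.08, 7.8, 0], [0, -0.08, 0.08, 7.8, 0], [0, -0.08, 0.08, 7.8, 0], [0, -0.08, 0.08, 7.8, 0]]
  ]
}}

```text
clock: 21.2
tcp_pos: [0.5616, -0.4254, 0.0515]
tcp_rot: [3.139, -0.001, 0.518]
contact_force: [-1.4, 0.1, 5.3]
gripper_width: 0.043
grip_force: 52.7
```

{"op": "jog_arm", "data": {
  "moves": [
    [[0, 0, 0, 0, 0], [0, 0, 0, 0, 0]]
  ]
}}

```text
clock: 21.45
tcp_pos: [0.5617, -0.4254, 0.0515]
tcp_rot: [3.139, -0.001, 0.518]
contact_force: [-1.0, 1.0, 5.3]
gripper_width: 0.0435
grip_force: 52.7
```

{"op": "jog_arm", "data": {
  "moves": [
    [[0, 0, 0, -1.5, 0], [0, 0, 0, -4, 0], [0, 0, 0, -7, 0], [0, 0, 0, -9.5, 0], [0, 0, 0, -11, 0], [0, 0, 0, -11, 0]]
  ]
}}

```text
clock: 22.2
tcp_pos: [0.5614, -0.4253, 0.1612]
tcp_rot: [3.139, -0.001, 0.518]
contact_force: [-0.7, -0.0, -2.6]
gripper_width: 0.0428
grip_force: 51.9
```

Run:
```python
from h import *
w=well(2); print(w); go((w[0],w[1],.16,DA))
```

```text
[0.46782173 0.04220352]
at [ 0.5614 -0.4253  0.1612] 29.67 F [-0.7 -0.  -2.6] w 0.0428 g 51.9 t 22.2
tool cm [ 15.01 -45.25   0.12] turn -63.2
```

{"op": "jog_arm", "data": {
  "moves": [
    [[0, 0.7, -2, 0, -4], [0, 2.2, -6, 0, -11], [0, 3.8, -11, 0, -19], [0, 5.4, -16, 0, -27], [0, 7, -21, 0, -34], [0, 8.6, -26, 0, -41], [0, 10.2, -31, 0, -48], [0, 11.8, -36, 0, -55], [0, 13.4, -40.5, 0, -61], [0, 14.6, -43.8, 0, -63.2]]
  ]
}}

```text
clock: 23.45
tcp_pos: [0.4693, 0.03, 0.1587]
tcp_rot: [-3.139, -0.0, 1.624]
contact_force: [0.9, 0.3, -2.7]
gripper_width: 0.0432
grip_force: 52.0
```

{"op": "jog_arm", "data": {
  "moves": [
    [[0, 0, 0, 0, 0], [0, 0, 0, 0, 0], [0, 0, 0, 0, 0]]
  ]
}}

```text
clock: 23.82
tcp_pos: [0.471, 0.0272, 0.1595]
tcp_rot: [-3.141, 0.0, 1.619]
contact_force: [-0.0, -0.1, -2.7]
gripper_width: 0.043
grip_force: 51.9
```

Run:
```python
from h import *
w=well(2); print(w); go((w[0],w[1]+.0006,.108,DA))
```

```text
[0.46782173 0.04220352]
at [0.471  0.0272 0.1595] 92.79 F [-0.  -0.1 -2.7] w 0.043 g 51.9 t 23.825
tool cm [ 1.57 -0.24  5.15] turn -0.1
```

{"op": "jog_arm", "data": {
  "moves": [
    [[0, 1.55, -0.25, 0, 0], [0, 1.55, -0.25, 2, 0], [0, 1.55, -0.25, 4, 0], [0, 1.55, -0.25, 5.1, 0], [0, 1.55, -0.25, 5.1, 0], [0, 1.55, -0.25, 5.1, 0]]
  ]
}}

```text
clock: 24.58
tcp_pos: [0.4682, 0.0434, 0.1095]
tcp_rot: [3.141, 0.0, 1.621]
contact_force: [0.3, -0.4, -2.4]
gripper_width: 0.0431
grip_force: 51.9
```

Run:
```python
from h import *
w=well(2); go((w[0],w[1]+.0006,.093,DA))
```

```text
at [0.4682 0.0434 0.1095] 92.87 F [ 0.3 -0.4 -2.4] w 0.0431 g 51.9 t 24.575
tool cm [-0.06 -0.04  1.65] turn 0.0
```

{"op": "jog_arm", "data": {
  "moves": [
    [[0, -0.05, 0, 0.6, 0], [0, -0.05, 0, 1, 0], [0, -0.05, 0, 1.3, 0], [0, -0.05, 0, 1.6, 0], [0, -0.05, 0, 1.6, 0]]
  ]
}}

```text
clock: 25.2
tcp_pos: [0.4682, 0.0421, 0.0933]
tcp_rot: [3.141, 0.002, 1.621]
contact_force: [-0.4, -4.1, 2.0]
gripper_width: 0.0434
grip_force: 52.5
```

{"op": "jog_arm", "data": {
  "moves": [
    [[0, 0, 0, 0.2, 0], [0, 0, 0, 0.4, 0], [0, 0, 0, 0.6, 0], [0, 0, 0, 0.6, 0]]
  ]
}}

```text
clock: 25.7
tcp_pos: [0.4687, 0.0414, 0.087]
tcp_rot: [3.14, 0.004, 1.62]
contact_force: [0.6, -6.5, -1.0]
gripper_width: 0.0432
grip_force: 52.2
```

{"op": "jog_arm", "data": {
  "moves": [
    [[0, -0.2, 0, 0, 0], [0, -0.2, 0, 0.3, 0], [0, -0.2, 0, 0.6, 0], [0, -0.2, 0, 0.6, 0]]
  ]
}}

```text
clock: 26.2
tcp_pos: [0.4679, 0.041, 0.0805]
tcp_rot: [3.142, 0.0, 1.621]
contact_force: [2.0, -3.5, -4.8]
gripper_width: 0.043
grip_force: 51.7
```

{"op": "jog_arm", "data": {
  "moves": [
    [[0, -0.1, 0, 0.4, 0], [0, -0.1, 0, 0.8, 0], [0, -0.1, 0, 1.2, 0], [0, -0.1, 0, 1.5, 0], [0, -0.1, 0, 1.8, 0], [0, -0.1, 0, 2, 0], [0, -0.1, 0, 2.1, 0], [0, -0.1, 0, 2.1, 0]]
  ]
}}

```text
clock: 27.2
tcp_pos: [0.468, 0.0399, 0.0598]
tcp_rot: [3.141, 0.0, 1.621]
contact_force: [2.5, -0.1, -3.4]
gripper_width: 0.043
grip_force: 51.8
```

{"op": "jog_arm", "data": {
  "moves": [
    [[0, 0, 0, 0.1, 0], [0.75, 0, 0, 0.1, 0], [0.75, 0, 0, 0.1, 0], [0.75, 0, 0, 0.1, 0], [0.75, 0, 0, -1, 0], [0.75, 0, 0, -4, 0], [0.75, 0, 0, -8, 0], [0.75, 0, 0, -10, 0], [0.75, 0, 0, -10, 0]]
  ]
}}

```text
clock: 28.32
tcp_pos: [0.4693, 0.0398, 0.1621]
tcp_rot: [3.137, 0.001, 1.621]
contact_force: [1.4, 0.5, -0.4]
gripper_width: 0.0644
grip_force: 0.0
```

{"op": "jog_arm", "data": {
  "moves": [
    [[0.3, -4, 2, 0, 0], [0, -8, 5, 0, 0], [0, -12, 9, 0, 0], [0, -15, 12, 0, 0], [0, -15, 12, 0, 0], [0, -15, 12, 0, 0]]
  ]
}}

```text
clock: 29.08
tcp_pos: [0.594, -0.1034, 0.1585]
tcp_rot: [-3.139, -0.001, 1.621]
contact_force: [-0.0, -0.4, -0.8]
gripper_width: 0.0
grip_force: 0.0
```

Run:
```python
from h import *
go((.6776,.0951,.1,DA))
ct=cap('top','t6');cs=cap('side','s6')
a=cv2.imread('pics/s6.png')[100:300,170:370]; b=cv2.imread('pics/t6.png')[110:310,150:350]
cv2.imwrite('pics/c5.png',np.hstack([cv2.resize(i,None,fx=2,fy=2,interpolation=cv2.INTER_CUBIC) for i in (a,b)]))
for o in modules(ct,.075): print(*o)
```

```text
at [ 0.594  -0.1034  0.1585] 92.86 F [-0.  -0.4 -0.8] w 0.0 g 0.0 t 29.075
tool cm [19.41  9.34  5.85] turn 0.0
```

View pics/c5.png

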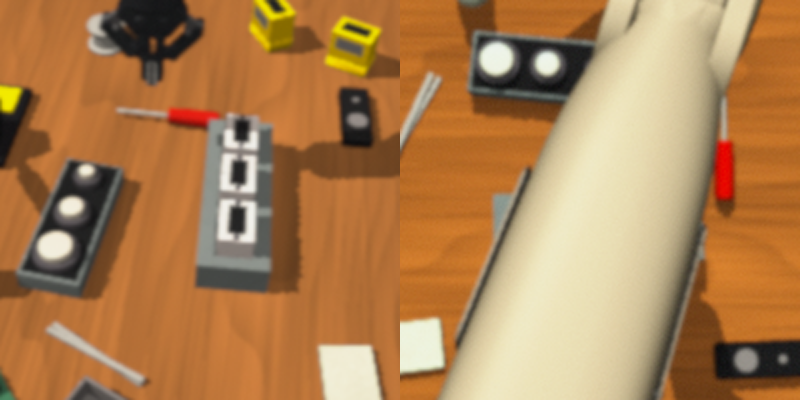

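All three are seated in the side view. Next are the keys, starting with the big one.

{"op": "jog_arm", "data": {
  "moves": [
    [[0, 2.5, 1, 0, 0], [0, 6.5, 3, 0, 0], [0, 11, 5.2, 0, 0], [0, 15, 7.2, 1, 0], [0, 18, 8.8, 3, 0], [0, 19.4, 9.45, 5, 0], [0, 19.4, 9.45, 6.5, 0], [0, 19.4, 9.45, 6.5, 0], [0, 19.4, 9.45, 6.5, 0]]
  ]
}}

```text
clock: 30.3
tcp_pos: [0.6799, 0.0933, 0.0956]
tcp_rot: [3.141, 0.0, 1.619]
contact_force: [0.6, -0.1, 1.3]
gripper_width: -0.0002
grip_force: 0.0
```

Run:
```python
from h import *
go((.679,.095,.0545,DA))
```

```text
at [0.6799 0.0933 0.0956] 92.78 F [ 0.6 -0.1  1.3] w -0.0002 g 0.0 t 30.3
tool cm [ 0.18 -0.08  4.11] turn -0.1
```

{"op": "jog_arm", "data": {
  "moves": [
    [[0, 0.1, 0, 1.5, 0], [0, 0.1, 0, 2.8, 0], [0, 0.1, 0, 3.4, 0], [0, 0.1, 0, 3.8, 0], [0, 0.1, 0, 4, 0], [0, 0.1, 0, 4, 0], [0, 0.1, 0, 4, 0]]
  ]
}}

```text
clock: 31.18
tcp_pos: [0.68, 0.0957, 0.0554]
tcp_rot: [3.141, 0.0, 1.621]
contact_force: [-1.8, -0.8, 3.3]
gripper_width: 0.0001
grip_force: 1.6
```

{"op": "jog_arm", "data": {
  "moves": [
    [[0, 0, 0, 0.1, 0], [0, 0, 0, 0.16, 0], [0, 0, 0, 0.16, 0], [0, 0, 0, 0.16, 0]]
  ]
}}

```text
clock: 31.68
tcp_pos: [0.6801, 0.0957, 0.0541]
tcp_rot: [3.141, 0.0, 1.621]
contact_force: [-3.6, -0.5, 6.1]
gripper_width: 0.0002
grip_force: 3.2
```

{"op": "jog_arm", "data": {
  "moves": [
    [[0, 0, 0, -1, 0], [0, 0, 0, -3, 0], [0, -2, -0.3, -3.5, 0], [0, -4.5, -0.6, -3.5, 0], [0, -6.35, -0.85, -3.5, 0], [0, -6.35, -0.85, -3, 0], [0, -6.35, -0.85, -2, 0], [0, -6.35, -0.85, -1.3, 0], [0, -6.35, -0.85, -0.9, 0], [0, -6.35, -0.85, -0.9, 0]]
  ]
}}

```text
clock: 32.92
tcp_pos: [0.6742, 0.0323, 0.0616]
tcp_rot: [-3.141, -0.0, 1.622]
contact_force: [0.5, -0.4, -0.3]
gripper_width: 0.0002
grip_force: 0.0
```

{"op": "jog_arm", "data": {
  "moves": [
    [[0, 0, 0, 0.3, 0], [0, 0, 0, 0.6, 0], [0, 0, 0, 0.8, 0], [0, 0, 0, 0.9, 0], [0, 0, 0, 0.9, 0], [0, 0, 0, 0.9, 0]]
  ]
}}

```text
clock: 33.67
tcp_pos: [0.675, 0.032, 0.0541]
tcp_rot: [3.14, -0.0, 1.621]
contact_force: [-1.1, 1.9, 5.4]
gripper_width: -0.0002
grip_force: 2.7
```

{"op": "jog_arm", "data": {
  "moves": [
    [[0, 0, 0, -1, 0], [0, 0, 0, -3, 0], [0, -2, -0.3, -3.5, 0], [0, -4.5, -0.6, -3.5, 0], [0, -6.4, -0.9, -3.5, 0], [0, -6.4, -0.9, -3, 0], [0, -6.4, -0.9, -2, 0], [0, -6.4, -0.9, -1.3, 0], [0, -6.4, -0.9, -0.9, 0], [0, -6.4, -0.9, -0.9, 0]]
  ]
}}

```text
clock: 34.92
tcp_pos: [0.6684, -0.032, 0.0617]
tcp_rot: [-3.141, -0.0, 1.622]
contact_force: [-0.8, 0.5, 0.7]
gripper_width: 0.0001
grip_force: 0.0
```

{"op": "jog_arm", "data": {
  "moves": [
    [[0, 0, 0, 0.3, 0], [0, 0, 0, 0.6, 0], [0, 0, 0, 0.8, 0], [0, 0, 0, 0.9, 0], [0, 0, 0, 0.9, 0], [0, 0, 0, 0.9, 0]]
  ]
}}

```text
clock: 35.67
tcp_pos: [0.6693, -0.0324, 0.0541]
tcp_rot: [3.14, -0.0, 1.621]
contact_force: [-0.5, 2.4, 5.9]
gripper_width: -0.0
grip_force: 2.7
```

{"op": "jog_arm", "data": {
  "moves": [
    [[0, 0, 0, -2, 0], [0, 0, 0, -5, 0], [0, 0, 0, -8, 0], [0, 0, 0, -10.5, 0], [0.7, 1.5, -4, -10.5, 0], [0.7, 3.5, -9, -10.5, 0], [0.7, 5.5, -14, -10.5, 0], [0.7, 7.2, -18.5, -10.5, 0], [0.7, 8.2, -20.3, -10.5, 0], [0.7, 8.2, -20.3, -10.5, 0]]
  ]
}}

```text
clock: 36.92
tcp_pos: [0.4604, 0.0394, 0.1583]
tcp_rot: [-3.141, 0.0, 1.622]
contact_force: [-0.2, 0.1, 0.7]
gripper_width: 0.0598
grip_force: 0.0
```

{"op": "jog_arm", "data": {
  "moves": [
    [[0.75, 0, 0, 0, 0], [0.75, 0, 0, 0, 0]]
  ]
}}

```text
clock: 37.17
tcp_pos: [0.463, 0.0386, 0.1582]
tcp_rot: [3.141, 0.0, 1.62]
contact_force: [-0.3, 0.8, -0.3]
gripper_width: 0.0641
grip_force: 0.0
```

Run:
```python
from h import *
go((.468,.040,.0595,DA))
c=cap('side','s7')
cv2.imwrite('pics/c6.png',cv2.resize(c['pixels'][80:300,170:390,::-1],None,fx=2,fy=2,interpolation=cv2.INTER_CUBIC))
```

```text
at [0.463  0.0386 0.1582] 92.84 F [-0.3  0.8 -0.3] w 0.0641 g 0.0 t 37.175
tool cm [0.11 0.51 9.87] turn -0.0
```

View pics/c6.png

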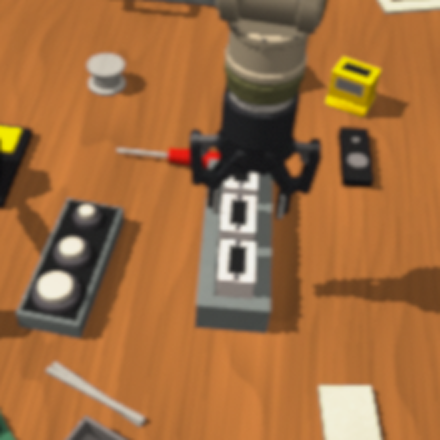

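The modules are still in the dock, the nearest at crop (237,262), and the keys are up. I'm descending on well 2 and gripping.

{"op": "jog_arm", "data": {
  "moves": [
    [[0.75, 0.1, 0.5, 2, 0], [0.75, 0.1, 0.5, 5, 0], [0.75, 0.1, 0.5, 8, 0], [0.75, 0.1, 0.5, 9.4, 0], [0.75, 0.1, 0.5, 9.8, 0], [0, 0.1, 0.5, 9.8, 0], [0, 0.1, 0.5, 9.8, 0], [0, 0.1, 0.5, 9.8, 0], [0, 0.1, 0.5, 9.8, 0], [0, 0.1, 0.5, 9.8, 0]]
  ]
}}

```text
clock: 38.48
tcp_pos: [0.4678, 0.0403, 0.0612]
tcp_rot: [3.14, 0.0, 1.621]
contact_force: [0.5, -0.9, 6.6]
gripper_width: 0.0434
grip_force: 52.1
```

{"op": "jog_arm", "data": {
  "moves": [
    [[0, 0, 0, 0, 0], [0, 0, 0, -0.5, 0], [0, 0, 0, -1, 0], [0, 0, 0, -1.5, 0], [0, 0, 0, -1.5, 0]]
  ]
}}

```text
clock: 39.1
tcp_pos: [0.4675, 0.0404, 0.076]
tcp_rot: [3.14, 0.0, 1.621]
contact_force: [4.4, -0.0, -1.1]
gripper_width: 0.043
grip_force: 52.1
```

{"op": "jog_arm", "data": {
  "moves": [
    [[0, 0, 0, -1, 0], [0, 0, 0, -2.5, 0], [0, 0, 0, -4.5, 0], [0, 0, 0, -6.5, 0], [0, 0, 0, -8.3, 0], [0, 0, 0, -8.5, 0]]
  ]
}}

```text
clock: 39.85
tcp_pos: [0.4661, 0.0403, 0.1607]
tcp_rot: [-3.141, 0.0, 1.621]
contact_force: [0.0, 0.3, -3.0]
gripper_width: 0.0429
grip_force: 53.4
```

```bash
cat >> h.py <<'E'
T=np.array([.507,.364]); TA=155.45
def slot(i):
    a=np.radians(TA); return T+(i-1)*.082*np.array([np.cos(a),np.sin(a)])
E
python3 - <<'E'
from h import *
for i in range(3): print(slot(i))
s=slot(2); go((*s,.16,TA))
E
```

```text
[0.58158712 0.32993005]
[0.507 0.364]
[0.43241288 0.39806995]
at [0.4661 0.0403 0.1607] 92.87 F [ 0.   0.3 -3. ] w 0.0429 g 53.4 t 39.85
tool cm [35.9  -1.58  0.07] turn -62.6
```

{"op": "jog_arm", "data": {
  "moves": [
    [[0, 2, -0.1, 0, -4], [0, 5, -0.3, 0, -11], [0, 9, -0.5, 0, -19], [0, 13, -0.6, 0, -27], [0, 17, -0.8, 0, -34], [0, 21, -1, 0, -42], [0, 26, -1.2, 0, -50], [0, 31, -1.4, 0, -57], [0, 34.5, -1.6, 0, -62], [0, 35.9, -1.6, 0, -62.6]]
  ]
}}

```text
clock: 41.1
tcp_pos: [0.4312, 0.3991, 0.1584]
tcp_rot: [-3.138, -0.002, 2.716]
contact_force: [1.3, -0.0, -3.2]
gripper_width: 0.043
grip_force: 53.2
```

{"op": "jog_arm", "data": {
  "moves": [
    [[0, 0, 0, 1, 0], [0, 0, 0, 3, 0], [0, 0, 0, 5.5, 0], [0, 0, 0, 7.5, 0], [0, 0, 0, 8, 0], [0, 0, 0, 8, 0], [0, 0, 0, 8, 0]]
  ]
}}

```text
clock: 41.98
tcp_pos: [0.4336, 0.3981, 0.0812]
tcp_rot: [3.14, 0.001, 2.713]
contact_force: [0.2, 0.0, -1.4]
gripper_width: 0.0432
grip_force: 53.2
```

Run:
```python
from h import *
s=slot(2); go((*s,.06,TA))
c=cap('side','s8'); cap('top','t8')
a=cv2.imread('pics/s8.png')[184:384,150:400]; b=cv2.imread('pics/t8.png')[110:310,10:260]
cv2.imwrite('pics/c7.png',np.hstack([cv2.resize(i,None,fx=1.6,fy=1.6,interpolation=cv2.INTER_CUBIC) for i in (a,b)]))
```

```text
at [0.4336 0.3981 0.0812] 155.43 F [ 0.2  0.  -1.4] w 0.0432 g 53.2 t 41.975
tool cm [ 0.1  -0.05  2.12] turn -0.0
```

View pics/c7.png

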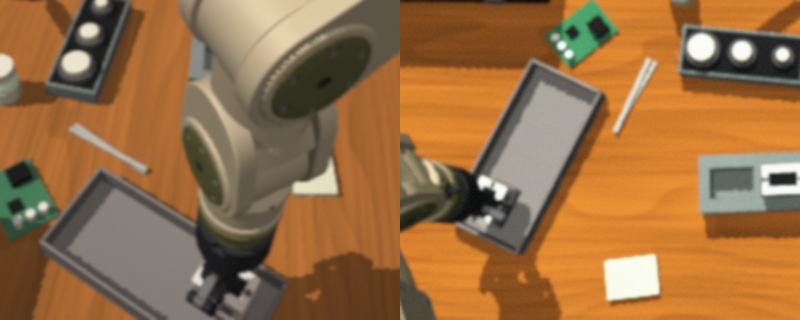

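The module hangs within the tray, at about (495,205) in the right crop and away from the walls. I'm lowering and releasing it.

{"op": "jog_arm", "data": {
  "moves": [
    [[0, 0, 0, 0.8, 0], [0, 0, 0, 1.5, 0], [0, 0, 0, 2, 0], [0, 0, 0, 2.15, 0], [0, 0, 0, 2.15, 0], [0.75, 0, 0, 2.15, 0], [0.75, 0, 0, 2.15, 0], [0.75, 0, 0, 2.15, 0], [0.75, 0, 0, 1, 0], [0.75, 0, 0, -1, 0]]
  ]
}}

```text
clock: 43.32
tcp_pos: [0.4324, 0.3978, 0.0905]
tcp_rot: [-3.14, -0.001, 2.714]
contact_force: [0.4, 0.3, 0.2]
gripper_width: 0.0642
grip_force: 0.0
```

{"op": "jog_arm", "data": {
  "moves": [
    [[0.75, 0, 0, -2, 0], [0.75, 0, 0, -5, 0], [0.75, 0, 0, -7, 0], [0.75, 0, 0, -7, 0]]
  ]
}}

```text
clock: 43.82
tcp_pos: [0.4341, 0.399, 0.1628]
tcp_rot: [3.138, 0.002, 2.714]
contact_force: [0.2, 0.3, -0.0]
gripper_width: 0.0641
grip_force: 0.0
```

Run:
```python
from h import *
go((.472,-.035,.16,DA))
```

```text
at [0.4341 0.399  0.1628] 155.48 F [ 0.2  0.3 -0. ] w 0.0641 g 0.0 t 43.825
tool cm [-21.46 -37.92   0.28] turn 62.6
```

{"op": "jog_arm", "data": {
  "moves": [
    [[0.75, -1, -2, 0, 4], [0.75, -3, -5.3, 0, 11], [0.75, -5.3, -9.5, 0, 19], [0.75, -8, -14, 0, 27], [0.75, -10.7, -19, 0, 35], [0.75, -13.5, -24, 0, 43], [0.75, -16.5, -29, 0, 51], [0.75, -19, -33.5, 0, 59], [0.75, -21, -37, 0, 62.6], [0.75, -21.5, -37.9, 0.2, 62.6]]
  ]
}}

```text
clock: 45.08
tcp_pos: [0.471, -0.0379, 0.1576]
tcp_rot: [-3.141, 0.0, 1.618]
contact_force: [-0.6, 0.8, 0.1]
gripper_width: 0.064
grip_force: 0.0
```

{"op": "jog_arm", "data": {
  "moves": [
    [[0.75, 0, 0, 1, 0], [0.75, 0, 0, 2.5, 0], [0.75, 0, 0, 2.5, 0], [0.75, 0, 0, 2.5, 0]]
  ]
}}

```text
clock: 45.58
tcp_pos: [0.4709, -0.035, 0.133]
tcp_rot: [-3.141, -0.0, 1.623]
contact_force: [-0.7, 0.4, 0.4]
gripper_width: 0.0641
grip_force: 0.0
```

Run:
```python
from h import *
go((.472,-.035,.06,DA))
c=cap('top','t9'); 
for o in modules(c,.073): print(*o)
```

```text
at [ 0.4709 -0.035   0.133 ] 92.97 F [-0.7  0.4  0.4] w 0.0641 g 0.0 t 45.575
tool cm [-0.    0.11  7.3 ] turn 0.1
[ 64. 237.] [0.4296 0.3986] [45.5 69.6] -24.5 plate [0.4292 0.3989]
```

The placed module stands where intended at (0.430, 0.399), top at the right height. Next is the second module.

{"op": "jog_arm", "data": {
  "moves": [
    [[0.75, 0, 0.1, 2.5, 0], [0.75, 0, 0.1, 5, 0], [0.75, 0, 0.1, 6.7, 0], [0.75, 0, 0.1, 7.2, 0], [0.75, 0, 0.1, 7.2, 0], [0, 0, 0.1, 7.2, 0], [0, 0, 0.1, 7.2, 0], [0, 0, 0.1, 7.2, 0], [0, 0, 0.1, 7.2, 0], [0, 0, 0.1, 7.2, 0]]
  ]
}}

```text
clock: 46.88
tcp_pos: [0.4733, -0.0361, 0.0624]
tcp_rot: [3.139, 0.001, 1.621]
contact_force: [0.3, 0.9, 5.8]
gripper_width: 0.043
grip_force: 52.2
```

{"op": "jog_arm", "data": {
  "moves": [
    [[0, 0, 0, 0, 0], [0, 0, 0, 0, 0], [0, 0, 0, -0.5, 0], [0, 0, 0, -1, 0], [0, 0, 0, -1.5, 0], [0, 0, 0, -1.5, 0]]
  ]
}}

```text
clock: 47.62
tcp_pos: [0.4723, -0.0359, 0.0766]
tcp_rot: [3.141, 0.0, 1.621]
contact_force: [-0.9, 1.3, -3.2]
gripper_width: 0.0427
grip_force: 51.4
```

{"op": "jog_arm", "data": {
  "moves": [
    [[0, 0, 0, -1, 0], [0, 0, 0, -2.5, 0], [0, 0, 0, -4.5, 0], [0, 0, 0, -6.5, 0], [0, 0, 0, -8.3, 0], [0, 0, 0, -8.5, 0], [0, 0, 0, -8.5, 0]]
  ]
}}

```text
clock: 48.5
tcp_pos: [0.472, -0.0359, 0.1614]
tcp_rot: [3.141, 0.0, 1.621]
contact_force: [-0.2, -0.3, -2.3]
gripper_width: 0.043
grip_force: 52.0
```

Run:
```python
from h import *
go((*slot(1),.16,TA))
```

```text
at [ 0.472  -0.0359  0.1614] 92.87 F [-0.2 -0.3 -2.3] w 0.043 g 52.0 t 48.5
tool cm [39.76  5.5   0.14] turn -62.6
```

{"op": "jog_arm", "data": {
  "moves": [
    [[0, 2, 0.3, 0, -4], [0, 6, 0.8, 0, -11], [0, 10.5, 1.4, 0, -19], [0, 15, 2, 0, -27], [0, 19.5, 2.7, 0, -34], [0, 24, 3.3, 0, -42], [0, 29, 4, 0, -50], [0, 34, 4.7, 0, -57], [0, 38, 5.3, 0, -62], [0, 39.8, 5.5, 0, -62.6]]
  ]
}}

```text
clock: 49.75
tcp_pos: [0.5064, 0.3662, 0.1597]
tcp_rot: [-3.14, -0.001, 2.716]
contact_force: [0.6, -1.0, -2.6]
gripper_width: 0.0429
grip_force: 52.0
```

{"op": "jog_arm", "data": {
  "moves": [
    [[0, 0, 0, 1, 0], [0, 0, 0, 3, 0], [0, 0, 0, 5.5, 0], [0, 0, 0, 7.5, 0], [0, 0, 0, 8, 0], [0, 0, 0, 8, 0], [0, 0, 0, 8, 0]]
  ]
}}

```text
clock: 50.62
tcp_pos: [0.5078, 0.3643, 0.0823]
tcp_rot: [3.14, 0.001, 2.713]
contact_force: [-0.4, -0.0, -2.4]
gripper_width: 0.043
grip_force: 52.0
```

Run:
```python
from h import *
go((*slot(1),.0608,TA))
```

```text
at [0.5078 0.3643 0.0823] 155.44 F [-0.4 -0.  -2.4] w 0.043 g 52.0 t 50.625
tool cm [ 0.06 -0.06  2.15] turn -0.0
```

{"op": "jog_arm", "data": {
  "moves": [
    [[0, 0, 0, 0.8, 0], [0, 0, 0, 1.5, 0], [0, 0, 0, 2, 0], [0, 0, 0, 2.15, 0], [0, 0, 0, 2.15, 0], [0.75, 0, 0, 2.15, 0], [0.75, 0, 0, 2.15, 0], [0.75, 0, 0, 2.15, 0], [0.75, 0, 0, 1, 0], [0.75, 0, 0, -1, 0]]
  ]
}}

```text
clock: 51.88
tcp_pos: [0.5067, 0.3641, 0.0914]
tcp_rot: [-3.14, -0.001, 2.713]
contact_force: [0.0, -0.2, -0.4]
gripper_width: 0.064
grip_force: 0.0
```

{"op": "jog_arm", "data": {
  "moves": [
    [[0.75, 0, 0, -2, 0], [0.75, 0, 0, -5, 0], [0.75, 0, 0, -7, 0], [0.75, 0, 0, -7, 0]]
  ]
}}

```text
clock: 52.38
tcp_pos: [0.5085, 0.3651, 0.1639]
tcp_rot: [3.138, 0.003, 2.714]
contact_force: [0.6, -0.4, -0.1]
gripper_width: 0.0638
grip_force: 0.0
```

Run:
```python
from h import *
c=cap('top','t10'); 
for o in modules(c,.075): print(*o)
go((.4757,-.114,.16,DA))
```

```text
at [0.5077 0.3647 0.1623] 155.47 F [0.4 0.4 0. ] w 0.0636 g 0.0 t 52.425
tool cm [-16.96 -44.88   0.23] turn 62.6
```

{"op": "jog_arm", "data": {
  "moves": [
    [[0.75, -0.8, -2, 0, 4], [0.75, -2.3, -6, 0, 11], [0.75, -4.2, -11, 0, 19], [0.75, -6, -16, 0, 27], [0.75, -8, -21.5, 0, 35], [0.75, -10.2, -27, 0, 43], [0.75, -12.5, -33, 0, 51], [0.75, -14.8, -39, 0, 59], [0.75, -16.5, -43.5, 0, 62.6], [0.75, -17, -44.9, 0.2, 62.6]]
  ]
}}

```text
clock: 53.68
tcp_pos: [0.4746, -0.1172, 0.1583]
tcp_rot: [-3.141, -0.0, 1.617]
contact_force: [-0.5, 1.5, -0.1]
gripper_width: 0.0642
grip_force: 0.0
```

{"op": "jog_arm", "data": {
  "moves": [
    [[0.75, 0, 0, 1, 0], [0.75, 0, 0, 2, 0], [0.75, 0, 0, 2, 0], [0.75, 0, 0, 2, 0]]
  ]
}}

```text
clock: 54.18
tcp_pos: [0.4755, -0.1136, 0.1392]
tcp_rot: [-3.141, -0.0, 1.623]
contact_force: [0.2, 0.0, 0.0]
gripper_width: 0.0641
grip_force: 0.0
```

Run:
```python
from h import *
go((.4757,-.114,.06,DA))
c=cap('side','s11');
cv2.imwrite('pics/c8.png',cv2.resize(c['pixels'][80:384,120:420,::-1],None,fx=1.9,fy=1.9,interpolation=cv2.INTER_CUBIC))
```

```text
at [ 0.4755 -0.1136  0.1392] 92.99 F [0.2 0.  0. ] w 0.0641 g 0.0 t 54.175
tool cm [-0.05  0.02  7.92] turn 0.1
```

View pics/c8.png

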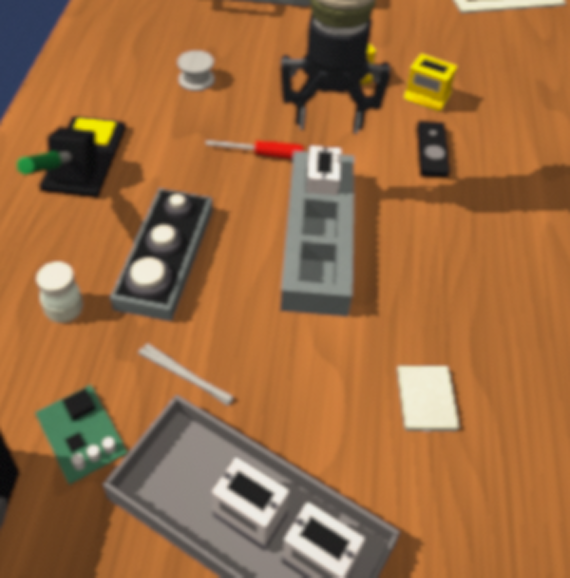

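Two modules stand upright in the tray, at crop (250,497) and (323,545). The last is still in the dock at (325,165).

{"op": "jog_arm", "data": {
  "moves": [
    [[0.75, 0, 0, 3, 0], [0.75, 0, 0, 5.5, 0], [0.75, 0, 0, 7.3, 0], [0.75, 0, 0, 7.8, 0], [0.75, 0, 0, 7.8, 0], [0, 0, 0, 7.8, 0], [0, 0, 0, 7.8, 0], [0, 0, 0, 7.8, 0], [0, 0, 0, 7.8, 0], [0, 0, 0, 7.8, 0]]
  ]
}}

```text
clock: 55.48
tcp_pos: [0.4763, -0.115, 0.0625]
tcp_rot: [3.139, 0.001, 1.621]
contact_force: [-0.9, 0.6, 5.4]
gripper_width: 0.0431
grip_force: 52.6
```

{"op": "jog_arm", "data": {
  "moves": [
    [[0, 0, 0, 0, 0], [0, 0, 0, 0, 0], [0, 0, 0, -0.5, 0], [0, 0, 0, -1, 0], [0, 0, 0, -1.5, 0], [0, 0, 0, -1.5, 0]]
  ]
}}

```text
clock: 56.22
tcp_pos: [0.4756, -0.1148, 0.0768]
tcp_rot: [3.141, 0.0, 1.621]
contact_force: [1.9, -0.1, -1.5]
gripper_width: 0.0431
grip_force: 51.9
```

{"op": "jog_arm", "data": {
  "moves": [
    [[0, 0, 0, -1, 0], [0, 0, 0, -2.5, 0], [0, 0, 0, -4.5, 0], [0, 0, 0, -6.5, 0], [0, 0, 0, -8.3, 0], [0, 0, 0, -8.5, 0], [0, 0, 0, -8.5, 0]]
  ]
}}

```text
clock: 57.1
tcp_pos: [0.4748, -0.1144, 0.1612]
tcp_rot: [-3.141, -0.0, 1.621]
contact_force: [-0.3, 0.6, -4.0]
gripper_width: 0.0427
grip_force: 53.2
```

Run:
```python
from h import *
go((*slot(0),.16,TA))
```

```text
at [ 0.4748 -0.1144  0.1612] 92.87 F [-0.3  0.6 -4. ] w 0.0427 g 53.2 t 57.1
tool cm [43.85 12.89  0.12] turn -62.6
```

{"op": "jog_arm", "data": {
  "moves": [
    [[0, 2, 0.6, 0, -4], [0, 6, 1.8, 0, -11], [0, 11, 3.2, 0, -19], [0, 16, 4.7, 0, -27], [0, 21, 6.2, 0, -34], [0, 26, 7.6, 0, -42], [0, 31.5, 9.3, 0, -50], [0, 37, 10.9, 0, -57], [0, 41.5, 12.2, 0, -62], [0, 43.8, 12.9, 0, -62.6]]
  ]
}}

```text
clock: 58.35
tcp_pos: [0.5814, 0.3316, 0.1593]
tcp_rot: [-3.14, -0.002, 2.717]
contact_force: [-1.1, -0.5, -1.9]
gripper_width: 0.0425
grip_force: 53.1
```

{"op": "jog_arm", "data": {
  "moves": [
    [[0, 0, 0, 0, 0], [0, 0, 0, 3, 0], [0, 0, 0, 5.5, 0], [0, 0, 0, 7.5, 0], [0, 0, 0, 8, 0], [0, 0, 0, 8, 0], [0, 0, 0, 8, 0]]
  ]
}}

```text
clock: 59.22
tcp_pos: [0.583, 0.3292, 0.0824]
tcp_rot: [3.14, 0.001, 2.713]
contact_force: [0.6, 0.5, -2.2]
gripper_width: 0.0427
grip_force: 53.1
```

Run:
```python
from h import *
go((*slot(0),.0608,TA))
```

```text
at [0.583  0.3292 0.0824] 155.45 F [ 0.6  0.5 -2.2] w 0.0427 g 53.1 t 59.225
tool cm [0.16 0.01 2.16] turn 0.0
```

{"op": "jog_arm", "data": {
  "moves": [
    [[0, 0, 0, 0.8, 0], [0, 0, 0, 1.5, 0], [0, 0, 0, 2, 0], [0, 0, 0, 2.15, 0], [0, 0, 0, 2.15, 0], [0.75, 0, 0, 2.15, 0], [0.75, 0, 0, 2.15, 0], [0.75, 0, 0, 2.15, 0], [0.75, 0, 0, 1, 0], [0.75, 0, 0, -1, 0]]
  ]
}}

```text
clock: 60.48
tcp_pos: [0.5818, 0.329, 0.0913]
tcp_rot: [-3.14, -0.001, 2.714]
contact_force: [-0.7, 0.2, 0.1]
gripper_width: 0.0637
grip_force: 0.0
```

{"op": "jog_arm", "data": {
  "moves": [
    [[0.75, 0, 0, -2, 0], [0.75, 0, 0, -5, 0], [0.75, 0, 0, -9, 0], [0.75, 0, 0, -10, 0], [0.75, 0, -5, -10, 0], [0.75, 0, -10, -10, 0], [0.75, 0, -15, -10, 0], [0.75, 0, -19, -10, 0], [0.75, 0, -20, -10, 0], [0.75, 0, -20, -10, 0]]
  ]
}}

```text
clock: 61.72
tcp_pos: [0.4994, 0.1471, 0.1914]
tcp_rot: [3.141, 0.0, 2.713]
contact_force: [0.0, 0.2, -0.5]
gripper_width: 0.0642
grip_force: 0.0
```

{"op": "jog_arm", "data": {
  "moves": [
    [[0.75, 0, -4, 0, 0], [0.75, 0, -8, 0, 0], [0.75, 0, -10, 0, 0], [0.75, 0, -10, 0, 0], [0.75, 0, -10, 0, 0], [0.75, 0, -10, 0, 0]]
  ]
}}

```text
clock: 62.48
tcp_pos: [0.4583, 0.0572, 0.1912]
tcp_rot: [3.141, 0.0, 2.715]
contact_force: [0.4, 0.0, 0.2]
gripper_width: 0.0639
grip_force: 0.0
```

Run:
```python
from h import *
c=cap('top','t12'); cs=cap('side','s12')
for o in modules(c,.073): print(*o)
go((.5,0,.2,90))
cv2.imwrite('pics/c9.png',cv2.resize(np.hstack([c['pixels'],cs['pixels']])[...,::-1],(800,300),interpolation=cv2.INTER_AREA))
```

```text
[ 65. 236.] [0.4294 0.3987] [45.8 70.9] -24.66 plate [0.4293 0.3989]
[ 82. 204.] [0.5061 0.3638] [46.1 70.1] -24.05 plate [0.5054 0.3642]
[ 98. 174.] [0.5775 0.33  ] [46.2 67.8] -24.5 plate [0.5785 0.3296]
at [0.4581 0.057  0.1912] 155.55 F [-0.9  0.2 -1. ] w 0.064 g 0.0 t 62.575
tool cm [-6.18 -3.45 -0.88] turn 65.5
```

View pics/c9.png

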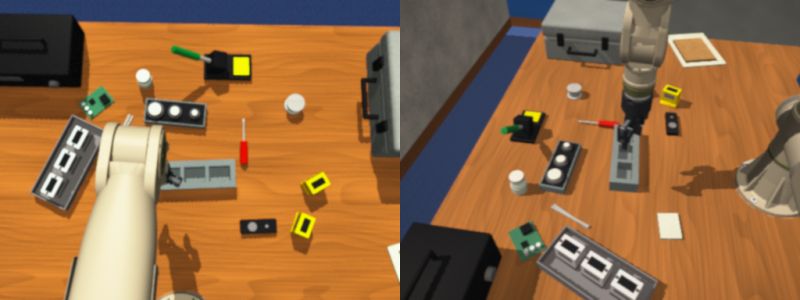

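All three modules stand upright in the tray, at about (77,135), (67,160) and (52,186) in the left picture. The bystanders are in place and the arm is clear.

```bash
python3 -c "
from workcell import ticket
print(ticket.hand_in())"
```

```text
the job is handed in; nothing more can be done
None
```

I seated all three modules in the dock, pressed the keys big, middle, small, stood the modules upright in the tray, and handed the job in at about 63 s; the hand-in returned no verdict.

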